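# Park the captive screw and open the fuse cover

## Task

Open the fuse bay of the grey motor control box. Its blue sliding cover is held by a captive thumbscrew: pull the knob gently outward (up) against its spring until its thread meets the thread in the boss, keep pulling lightly and turn it anticlockwise so that the thread catches, then screw it all the way out until it stays parked; then slide the cover fully open by the knob and let go. Do not strain the thread, and leave the bottle, spool and jar around the box where they stand.

Things in the scene. Friction and masses are not known exactly. Their poses are not given: they have to be found in the camera images.
- control_box: grey sheet-metal motor control box, fixed to the bench, 110 (x) x 210 (y) x 50 mm high, deck (top) at z = 50; origin at the centre of its underside, z up. Aluminium guide rails on its two long edges rise to 58.5 mm. The fuse bay is an opening in the +y half of the deck, under the blue cover. Left of it stand a sewing machine, 0.3 m high, and beside the arm's start a magnifier lamp
- cover (a joint): blue sliding cover, plate 86 x 120 x 4 mm in the guide rails. 0 m = closed; it slides along the box's own -y direction to 0.070 m = fully open, at its stop; friction about 2 N. It carries the boss with the captive screw. While the screw's tip is below the deck it sits in a hole with 1.5 mm play and blocks the cover
- knob_grip (a point): point on the screw's vertical axis, 11.5 mm above the underside of its knurled dark round knob (26 mm diameter, 21 mm high, white line across the top). It moves up and along with the screw but does not turn with the knob. At rest the knob sits on the boss and this point is 84 mm above the bench, at x = 0, y = -5 mm of the box when the cover is closed
- screw (a joint): how far the screw is pulled up out of the boss: 0 m = at rest. A spring pulls it down with about 3 N at rest plus 0.2 N per mm, and grease drags with 0.08 N per mm/s. After 4 to 12 mm (it differs from box to box) the pull meets a firm stop, the underside of the thread in the boss. Let go before the thread has caught, the screw springs back to 0
- boss_top (a point): centre of the top of the aluminium boss on the cover (31 mm diameter, 18 mm high), 72.5 mm above the bench. The thread inside begins 0.2 to 0.9 rad anticlockwise (from above) of the knob's starting angle. The screw must be within about 1 mm of its pull stop when it passes there, else it butts against the thread's end and will not turn
- boss_foot (a point): centre of the boss's foot on the cover's top face, 54.5 mm above the bench. Once caught, the screw climbs 5 mm per rad of anticlockwise turn, with 1.5 mm axial play, and stays where it is left. The thread ends at a firm turning stop about 2.6 rad past its start: there the screw is parked. Over 20 N on the thread, by pulling or by turning against a jam, strains it
- screw_tip (a point): lower end of the screw on its axis (hidden in the box), 13.5 mm below the deck at rest. It is clear of the hole when above the deck (z = 50 mm of the box); at the end of the thread it is 2 mm or more above the deck
- oil_bottle: small yellow-labelled bottle with a red pointed cap, 29 mm diameter, 86 mm high, standing loose; origin at the centre of its underside
- red_spool: red thread spool, 25 mm diameter, 52 mm high, standing loose; origin at the centre of its underside
- screw_jar: white jar with a black lid, 54 mm diameter, 64 mm high, standing loose; origin at the centre of its underside

How it is judged:
By the outcome, as a careful person would: the job done as asked, in the order asked, and still so for the second after the job is handed in, with the robot touching nothing.
It also fails if it takes over 72 s, if anything falls off the work surface, if the arm or the gripper's body presses on something with over 40 N, if the wrist force passes 120 N, or if a joint passes its speed limit or range.

## Robot

A 7-joint arm with a two-finger parallel gripper is mounted at the origin on a cart in front of the work surface, level with it; the furniture and walls round the work are solid. World frame = base frame: x ahead of the robot, y to its left, z up, the work surface at z = 0. Lengths are in m, angles in rad, forces in N, time in s.
With the tool pointing down it reaches from about 0.35 to 0.775 m from the base axis. Payload 3.1 kg.
Tool frame: the origin (TCP) lies midway between the tips of the shut fingers; the grasp point (between the pads) lies bot.grip_depth behind it (bot.grip_depth is the distance from the TCP to the grasp point, in m); z points along the fingers, y is the line along which they close (so a half turn about z gives the same grasp; the last joint's range is limited). The gripper opens to 85 mm and grips with 20 to 120 N. Pads are 22 mm wide; open, the fingers measure 114 mm over their backs; the gripper's body (76 mm by 85 mm) begins 54 mm behind the grasp point. The pads swing forward as they close: fully open they stand 13 mm farther back than shut.
Start: joints at [-1.38, 0.311, 0.014, 1.512, -0.004, 1.319, -0.027], TCP at [0.127, 0.535, 0.231] pointing down, gripper open.
Joint ranges: [-2.7, 2.7], [-0.3, 1.91], [-1.27, 1.3], [0.12, 2.57], [-1.44, 4.58], [0.2, 2.03], [-3.05, 3.05]. Speed limits (rad/s): [2.79, 2.79, 3.14, 3.14, 3.14, 3.14, 3.14].

## Interface

Orientations are given as a rotation vector (axis times angle).
In Python, from cell import sensors, viewer, bot gives the robot as it stands. The module is installed in compiled form; this text tells all that it offers.
- The arm moves only by the tool carry_out, never from a script. Its argument "series" is a list of rows, each a list of 2 entries, a list of its own where there are three numbers: the shift along the tool's x, y, z normalised to -1 to 1, where 1 is 0.5 m, then the turn about the tool's z normalised to -1 to 1, where 1 is 180 degrees. A call has 1 to 20 rows; each row is the pose to reach, as a shift and turn from the pose commanded when the call began, along the tool's axes at that moment, turning the shorter way round; what a row does not reach only later rows make up. A row lasts 1/12 s, in which the tool goes at most 41.7 mm and 7.16 degrees, less where a joint would pass 70% of its speed; a pose out of reach is approached as far as the arm can. A call with a number of a shift or a turn outside -1 to 1 is refused whole. A call with a gripper value outside its range is refused whole. "grip" is the closure in counts, from 0 (fully open) to 255 (shut), set as the call begins (left out, the last holds). The fingers move at their own pace and stop on an object; "newtons" is the grip in N (left out, the last holds). Time passes only in rows, so rows that repeat a pose let the fingers close. It gives the time, the measured TCP pose, the force, the opening and the grip force at its end, in the units of the state.
- sensors.get_obs(): the state, without advancing time (a new reading comes with each control period).
- viewer.camera(name): name is "side" or "top"; returns the picture (384x512x3 uint8, red, green, blue); there is no depth.
- viewer.calibration(name): a dict with "mtx" (3x3 intrinsics, pixels), "k1" (the pictures are not rectified: a ray, as slopes to the right and down, at radius r is drawn at 1 + k1 r^2 times it, then the intrinsics apply), "T" (4x4, takes a point from camera to world coordinates). Camera axes: x right, y down, z forward; pixel columns grow to the right and rows downward; lengths in m; the calibration is good to about 2 mm. A picture is of the moment at which its call begins. calibration takes no time and is no camera call.
- bot.finish_job(): hands the job in; it is judged then, once.
The state is a dict: "t": time; "q": joint angles; "joint_velocities": joint speeds; "joint_efforts": joint torques, N m; "tcp_pos": TCP position; "orientation": TCP orientation; "force": force on the tool from outside, world axes, zero at the start; "torque": the same for the moment, N m; "gripper_width": finger opening in m; "gripper_force": force on a finger pad.
Only numpy, scipy, OpenCV 4.12 (cv2) and the standard library are available. Lean on these libraries where they do the work, as an engineer would, in place of code of your own. Each camera call takes 0.05 s, during which the arm holds its last target. There are 200 camera calls.

## Working session

There is one attempt and no reset: what is moved stays moved. The work goes in short steps, Python scripts to look and compute and a tool call to move; the robot and the scene stay as the last step left them, time stands still between calls to the robot, and variables do not carry over. Pictures are saved under pics/ and viewed, at most 10 in all, crops included, and the job is handed in when it is done.

Besides the shell and the picture viewer there is one more tool, called in YAML: its name, and indented under it one key for each argument. carry_out: Moves the arm, as the interface text tells. Scaled input: -1 to 1 covers 0.5 m each way for a shift and 180 degrees each way for a turn. Its arguments: {"type":"object","properties":{"series":{"type":"array","items":{"type":"array"}},"grip":{"type":"number"},"newtons":{"type":"number"}},"required":["series"]}

```bash
mkdir -p pics; cat > h.py <<'E'
import numpy as np, cv2
from cell import sensors, viewer, bot
def snap(n,f,crop=None,s=1):
    im=viewer.camera(n)[:,:,::-1]
    cv2.imwrite('pics/full_'+f,im)
    if crop: x0,y0,x1,y1=crop; im=im[y0:y1,x0:x1]
    cv2.imwrite('pics/'+f,cv2.resize(im,None,fx=s,fy=s,interpolation=cv2.INTER_CUBIC))
def ray(n,u,v):
    c=viewer.calibration(n);K=np.array(c['mtx']);T=np.array(c['T'])
    d=cv2.undistortPoints(np.array([[[u,v]]],float),K,np.array([c['k1'],0,0,0,0.]))[0,0] if abs(c['k1'])>0 else None
    return T[:3,3],T[:3,:3]@np.array([d[0],d[1],1])
def atz(n,u,v,z):
    o,d=ray(n,u,v); return o+d*(z-o[2])/d[2]
def proj(n,p):
    c=viewer.calibration(n);K=np.array(c['mtx']);T=np.linalg.inv(np.array(c['T']))
    q=T[:3,:3]@np.array(p)+T[:3,3]; return cv2.projectPoints(q.reshape(1,1,3),np.zeros(3),np.zeros(3),K,np.array([c['k1'],0,0,0,0.]))[0].ravel()
E
python3 - <<'E'
from h import *
a=viewer.camera('top')[:,:,::-1];b=viewer.camera('side')[:,:,::-1]
cv2.imwrite('pics/t0.png',a);cv2.imwrite('pics/s0.png',b)
for n in('top','side'):print(viewer.calibration(n))
print(sensors.get_obs(),bot.grip_depth)
E
```

```text
{'mtx': array([[383.41717254,   0.        , 247.30128591],
       [  0.        , 383.41717254, 192.80834923],
       [  0.        ,   0.        ,   1.        ]]), 'k1': 0.0174674112043515, 'T': array([[-0.0178521 , -0.99326469,  0.11448392,  0.53646799],
       [-0.99981359,  0.016892  , -0.00935104, -0.09296275],
       [ 0.00735419, -0.11462951, -0.99338109,  0.91941226],
       [ 0.        ,  0.        ,  0.        ,  1.        ]])}
{'mtx': array([[427.0388626 ,   0.        , 256.97537467],
       [  0.        , 427.0388626 , 189.15263945],
       [  0.        ,   0.        ,   1.        ]]), 'k1': -0.09040188974790518, 'T': array([[-0.8357271 , -0.36125897,  0.41358454,  0.27007405],
       [-0.54897729,  0.53101017, -0.64548597,  0.44914258],
       [ 0.01357   , -0.76649864, -0.64210256,  0.64570574],
       [ 0.        ,  0.        ,  0.        ,  1.        ]])}
{'t': 0.1, 'q': array([-1.37968109,  0.31165463,  0.0139799 ,  1.51292425, -0.00439721,
        1.31919454, -0.02724402]), 'joint_velocities': array([-3.76083645e-05, -7.77652290e-04,  1.42629125e-04, -4.03139460e-03,
        6.83170786e-04, -1.77776154e-04,  3.53870070e-04]), 'joint_efforts': array([ 5.93604145e-04, -3.80855227e+01,  1.46558038e-01, -2.31244683e+01,
        1.22384535e-02,  8.00796202e-03,  1.21267408e-05]), 'tcp_pos': array([0.12672267, 0.53451921, 0.23031364]), 'orientation': array([-0.36478996, -3.12017752,  0.00336764]), 'force': array([-0.97589162, -0.08949846,  0.21521634]), 'torque': array([ 0.0499939 ,  0.0413048 , -0.01990652]), 'gripper_force': 0.0, 'gripper_width': 0.08555787587573498} 0.0187
```

View pics/t0.png

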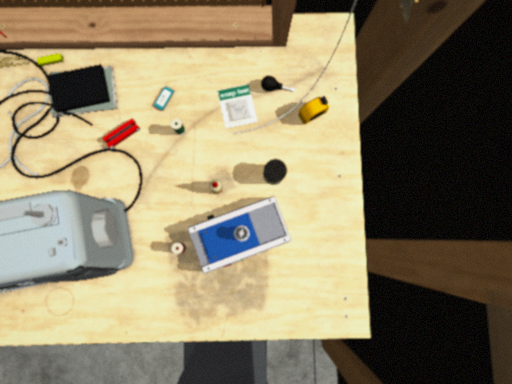

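View pics/s0.png

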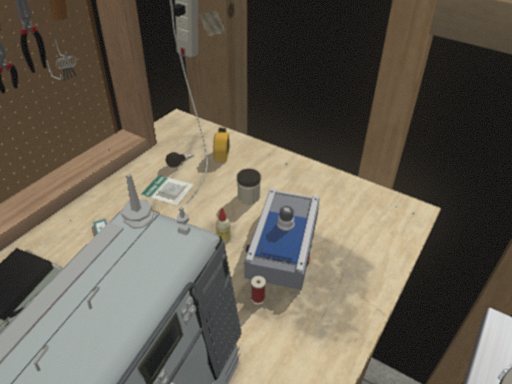

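The top view shows the box, with the knob near (242,233), the bottle at (216,186), the spool at (178,248) and the jar at (275,172). The sewing machine is on the left up to column 132. The side view shows the knob near (287,214).

```bash
python3 - <<'E'
from h import *
a=cv2.imread('pics/t0.png')[150:290,150:310];b=cv2.imread('pics/s0.png')[160:310,190:340]
a=cv2.resize(a,(640,560),interpolation=2);b=cv2.resize(b,(600,600),interpolation=2)[:560]
cv2.imwrite('pics/c0.png',cv2.resize(np.hstack([a,b]),None,fx=.645,fy=.645*1.0) if 0 else a)
cv2.imwrite('pics/c1.png',b)
print('knob',atz('top',242,232,.0935),atz('side',287,211,.0935))
for n,u,v,z in [('c1',190,228,.0585),('c2',281,200,.0585),('c3',290,240,.0585),('c4',204,270,.0585),('bottle',215,184,.086),('spool',178,248,.052),('jar',275,171,.064)]:print(n,atz('top',u,v,z))
for u,v in[(75,190),(133,265),(110,195),(0,345),(370,338)]:print(u,v,atz('top',u,v,.3),atz('top',u,v,0))
E
```

```text
knob [ 0.54733116 -0.0878714   0.0935    ] [ 0.54300853 -0.08402002  0.0935    ]
c1 [0.55876901 0.02828467 0.0585    ]
c2 [ 0.6180585  -0.17681056  0.0585    ]
c3 [ 0.52817483 -0.19435871  0.0585    ]
c4 [ 0.46598338 -0.0025307   0.0585    ]
bottle [ 0.65315558 -0.03034984  0.086     ]
spool [0.51490556 0.05597268 0.052     ]
jar [ 0.68362753 -0.16453768  0.064     ]
75 190 [0.61715905 0.1796333  0.3       ] [0.65624016 0.31165977 0.        ]
133 265 [0.49577563 0.08439862 0.3       ] [0.4760671  0.17030007 0.        ]
110 195 [0.60806171 0.12330252 0.3       ] [0.6427367 0.2280463 0.       ]
0 345 [0.37938513 0.28462583 0.3       ] [0.30330517 0.46750334 0.        ]
370 338 [ 0.37731939 -0.28555437  0.3       ] [ 0.30023893 -0.37883229  0.        ]
```

View pics/c0.png

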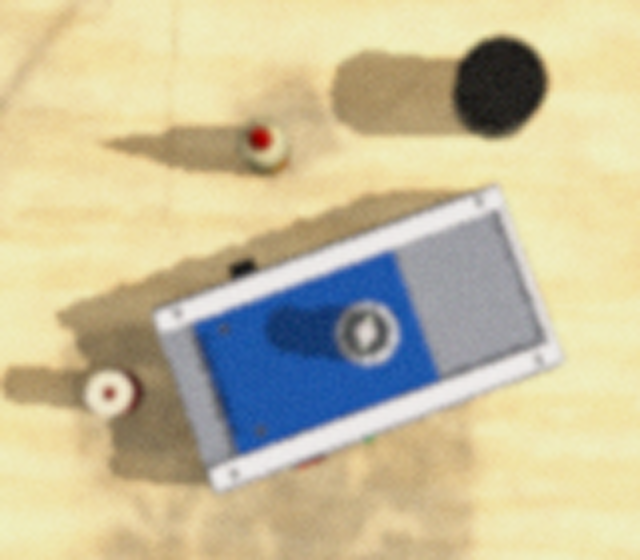

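View pics/c1.png

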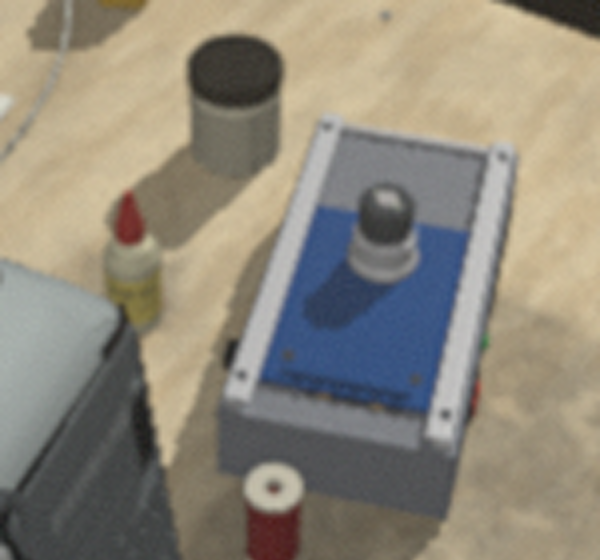

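The knob's top centre is at (241.5,233) in the top view and (286.8,210) in the side view. The cover lies over the left (world +y) half of the box, and the uncovered grey deck is at the -y end.

```bash
python3 - <<'E'
from h import *
from scipy.spatial.transform import Rotation as R
from scipy.optimize import least_squares
print('knob',atz('top',241.5,233,.0935),atz('side',286.7,210,.0935))
C=[(188.75,228.25),(274.5,196.5),(290.75,239.5),(203.75,272.5)]
W=np.array([atz('top',u,v,.0585)[:2] for u,v in C])
L=np.array([[55,105],[55,-105],[-55,-105],[-55,105]])/1e3
f=lambda p:((np.array([[np.cos(p[2]),-np.sin(p[2])],[np.sin(p[2]),np.cos(p[2])]])@L.T).T+p[:2]-W).ravel()
s=least_squares(f,[.55,-.09,.0]);print(s.x,np.degrees(s.x[2]),f(s.x)*1e3)
y=s.x[2];print('knob by box',s.x[:2]+np.array([np.sin(y)*.005,-np.cos(y)*.005]),'slide dir',np.sin(y),-np.cos(y))
# side view corners: c1 crop/4+(190,160)
S=[((238,372),0),((330,122),1),((505,150),2),((447,412),3)]
print([atz('side',190+u/4,160+v/4,.0585)[:2].round(4)-W[i].round(4) for (u,v),i in S])
for u,v in [(0,288),(60,280),(132,265)]:print(atz('top',u,v,0),atz('top',u,v,.3))
for u,v in [(490,350),(490,310),(450,384)]:print(atz('side',u,v,0),atz('side',u,v,.2))
print(R.from_rotvec(sensors.get_obs()['orientation']).as_matrix().round(3))
E
```

```text
knob [ 0.54522034 -0.08676617  0.0935    ] [ 0.54489635 -0.0861228   0.0935    ]
[ 0.54358615 -0.08232509  0.33720707] 19.320541881642626 [ 2.48545957  3.88831754  3.98031155 -0.86855957 -2.82807921 -3.54276364
 -3.6376919   0.52300567]
knob by box [ 0.54524041 -0.0870435 ] slide dir 0.3308527462553802 -0.9436823937614143
[array([ 0.0019, -0.0134]), array([-0.0078,  0.0062]), array([0.0009, 0.0077]), array([ 0.009 , -0.0126])]
[0.43014323 0.47538572 0.        ] [0.46483651 0.28993622 0.3       ]
[0.44515945 0.33887826 0.        ] [0.47495301 0.19797052 0.3       ]
[0.47611461 0.17263994 0.        ] [0.49580764 0.085975   0.3       ]
[ 0.12839912 -0.06784851  0.        ] [0.17228132 0.09228359 0.2       ]
[ 0.14536407 -0.15214664  0.        ] [0.18399157 0.03409585 0.2       ]
[0.17200584 0.02849628 0.        ] [0.20238135 0.15878668 0.2       ]
[[-0.973  0.231 -0.   ]
 [ 0.231  0.973 -0.002]
 [-0.    -0.002 -1.   ]]
```

The knob is at about (0.545, -0.0865) and both cameras agree. The box yaw is about 19°, so the cover slides along (0.33, -0.94). I'll sweep round inside the sewing machine in short stretches and check the force after each one.

carry_out:
  series:
    - [[-0.03,-0.026,-0.01],0.03]
    - [[-0.06,-0.052,-0.02],0.06]
    - [[-0.09,-0.078,-0.03],0.09]
    - [[-0.12,-0.104,-0.04],0.12]
    - [[-0.15,-0.13,-0.05],0.15]
  grip: 0
  newtons: 40

```text
t: 0.52
tcp_pos: [0.1852, 0.4534, 0.2559]
orientation: [1.09, 2.946, -0.002]
force: [0.6, -0.5, 0.1]
gripper_width: 0.0854
gripper_force: 0.0
```

carry_out:
  series:
    - [[-0.047,-0.01,-0.011],0.03]
    - [[-0.094,-0.021,-0.022],0.06]
    - [[-0.14,-0.031,-0.034],0.09]
    - [[-0.187,-0.042,-0.045],0.12]
    - [[-0.234,-0.052,-0.056],0.15]
    - [[-0.281,-0.063,-0.068],0.18]
    - [[-0.327,-0.073,-0.079],0.21]
    - [[-0.374,-0.084,-0.09],0.24]
    - [[-0.418,-0.105,-0.09],0.27]
    - [[-0.463,-0.127,-0.09],0.3]

```text
t: 1.35
tcp_pos: [0.3207, 0.2553, 0.3012]
orientation: [2.309, 2.13, 0.0]
force: [-0.5, 0.2, 0.6]
gripper_width: 0.0854
gripper_force: 0.0
```

carry_out:
  series:
    - [[-0.042,0.023,-0.01],0.036]
    - [[-0.085,0.046,-0.02],0.072]
    - [[-0.127,0.069,-0.03],0.108]
    - [[-0.17,0.092,-0.04],0.144]
    - [[-0.212,0.114,-0.04],0.18]
    - [[-0.254,0.137,-0.04],0.216]
    - [[-0.297,0.16,-0.04],0.252]
    - [[-0.339,0.183,-0.04],0.288]
    - [[-0.377,0.215,-0.04],0.324]
    - [[-0.414,0.246,-0.04],0.36]
    - [[-0.452,0.278,-0.04],0.396]
    - [[-0.49,0.31,-0.03],0.432]
    - [[-0.528,0.341,-0.02],0.468]
    - [[-0.565,0.372,-0.01],0.504]
    - [[-0.603,0.404,0.0],0.55]
    - [[-0.603,0.404,0.0],0.55]

```text
t: 2.68
tcp_pos: [0.4993, -0.0646, 0.2998]
orientation: [3.113, -0.382, -0.002]
force: [-0.4, 0.2, 0.9]
gripper_width: 0.0857
gripper_force: 0.0
```

```bash
python3 - <<'E'
from h import *
from scipy.spatial.transform import Rotation as R
o=sensors.get_obs();print(o['q'].round(2),o['tcp_pos'],o['force'].round(2))
M=R.from_rotvec(o['orientation']).as_matrix();print(M.round(3))
d=np.array([.545,-.0865,.13])-o['tcp_pos'];print(d,M.T@d/.5)
E
```

```text
[-0.59  0.23  0.85  1.53 -0.17  1.46 -1.55] [ 0.49930093 -0.06457535  0.29975048] [-0.38  0.18  0.87]
[[ 0.97  -0.242 -0.002]
 [-0.242 -0.97  -0.005]
 [-0.     0.006 -1.   ]]
[ 0.04569907 -0.02192465 -0.16975048] [0.0994228  0.01856199 0.33957009]
```

J7 stands at -1.55 and an anticlockwise turn increases it, so the whole 3.5 rad fits in one grip.

carry_out:
  series:
    - [[0.03,0.006,0.04],0]
    - [[0.06,0.012,0.09],0]
    - [[0.085,0.016,0.14],0]
    - [[0.1,0.019,0.19],0]
    - [[0.1,0.019,0.24],0]
    - [[0.1,0.019,0.29],0]
    - [[0.1,0.019,0.33],0]
    - [[0.1,0.019,0.34],0]
    - [[0.1,0.019,0.34],0]

```text
t: 3.43
tcp_pos: [0.5437, -0.0791, 0.1296]
orientation: [-3.12, 0.363, 0.007]
force: [-0.6, 0.2, 0.4]
gripper_width: 0.0855
gripper_force: 0.0
```

```bash
python3 - <<'E'
from h import *
a=viewer.camera('top')[130:290,160:330,::-1];b=viewer.camera('side')[130:290,210:380,::-1]
cv2.imwrite('pics/c2.png',cv2.resize(np.hstack([a,b]),(800,376),interpolation=2))
o=sensors.get_obs();print(o['tcp_pos'],o['force'].round(2))
E
```

```text
[ 0.54595144 -0.08012324  0.13233964] [-1.59  0.11  0.2 ]
```

View pics/c2.png

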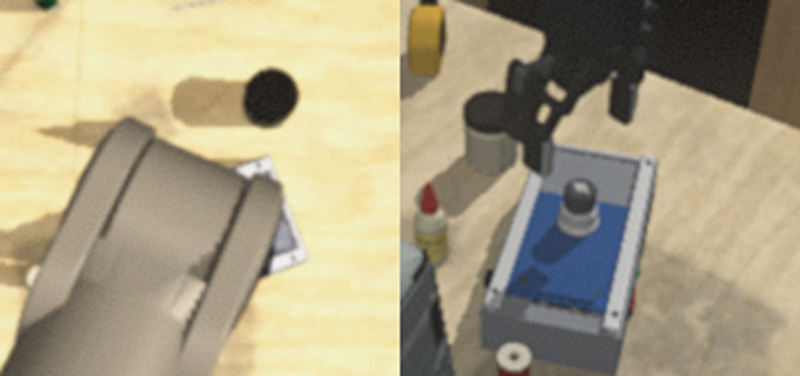

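The side view shows the gripper open above the knob, which is at about (580,195) in this crop, roughly midway between the fingers. Next I'll let the arm settle and read the pose.

carry_out:
  series:
    - [[0,0,0],0]
    - [[0,0,0],0]
    - [[0,0,0],0]
    - [[0,0,0],0]

```text
t: 3.87
tcp_pos: [0.5458, -0.0803, 0.1321]
orientation: [-3.12, 0.364, -0.002]
force: [-1.2, 0.1, -0.4]
gripper_width: 0.0854
gripper_force: 0.0
```

```bash
python3 - <<'E'
from h import *
from scipy.spatial.transform import Rotation as R
o=sensors.get_obs();print(o['q'].round(2),o['tcp_pos'],o['force'].round(2),o['joint_velocities'].round(3))
M=R.from_rotvec(o['orientation']).as_matrix();print(M.round(3))
d=np.array([.545,-.0865,.0765])-o['tcp_pos'];print(d,M.T@d/.5)
E
```

```text
[-0.45  0.47  0.78  1.68 -0.36  1.14 -1.37] [ 0.5458254  -0.08034127  0.13212051] [-1.23  0.13 -0.42] [ 0.002  0.006 -0.002  0.004 -0.    -0.001  0.001]
[[ 0.973 -0.23   0.002]
 [-0.23  -0.973  0.   ]
 [ 0.002 -0.    -1.   ]]
[-0.0008254  -0.00615873 -0.05562051] [0.00106417 0.01241369 0.11123748]
```

carry_out:
  series:
    - [[0.001,0.0125,0.0],0]
    - [[0.001,0.0125,0.03],0]
    - [[0.001,0.0125,0.06],0]
    - [[0.001,0.0125,0.08],0]
    - [[0.001,0.0125,0.1],0]
    - [[0.001,0.0125,0.111],0]
    - [[0.001,0.0125,0.111],0]
    - [[0.001,0.0125,0.111],0]
    - [[0.001,0.0125,0.111],0]
    - [[0.001,0.0125,0.111],0]

```text
t: 4.7
tcp_pos: [0.545, -0.0867, 0.0766]
orientation: [-3.12, 0.365, -0.003]
force: [-0.8, -0.6, -0.2]
gripper_width: 0.0856
gripper_force: 0.0
```

```bash
python3 - <<'E'
from h import *
b=viewer.camera('side')[170:290,220:360,::-1]
cv2.imwrite('pics/c3.png',cv2.resize(b,(700,600),interpolation=2))
o=sensors.get_obs();print(o['tcp_pos'],o['force'].round(2),o['t'])
E
```

```text
[ 0.54499352 -0.08658534  0.07652029] [ 0.13 -0.19  0.86] 4.75
```

View pics/c3.png

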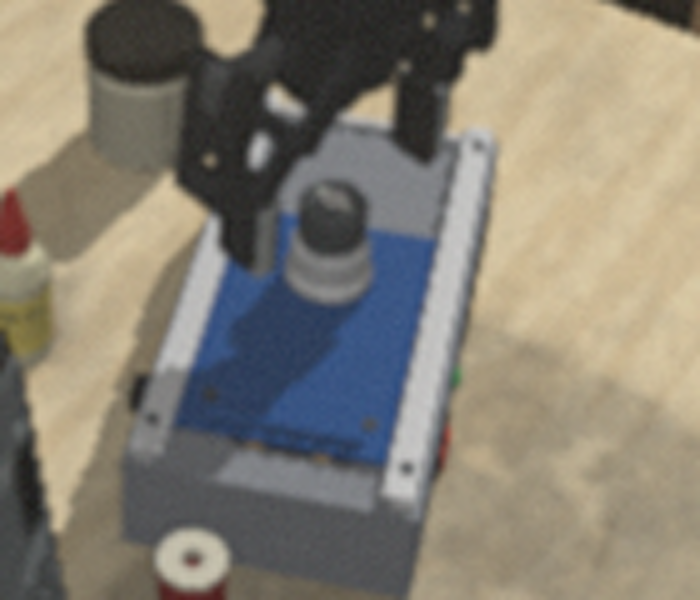

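The fingers stand either side of the knob, which is at (333,215) in the crop, so I'll close on it.

carry_out:
  series:
    - [[0,0,0],0]
    - [[0,0,0],0]
    - [[0,0,0],0]
    - [[0,0,0],0]
    - [[0,0,0],0]
    - [[0,0,0],0]
    - [[0,0,0],0]
    - [[0,0,0],0]
    - [[0,0,0],0]
    - [[0,0,0],0]
    - [[0,0,0],0]
    - [[0,0,0],0]
  grip: 255
  newtons: 35

```text
t: 5.75
tcp_pos: [0.5444, -0.0864, 0.076]
orientation: [-3.12, 0.365, -0.0]
force: [-1.5, 1.2, 3.6]
gripper_width: 0.0242
gripper_force: 34.4
```

carry_out:
  series:
    - [[0,0,-0.001],0]
    - [[0,0,-0.002],0]
    - [[0,0,-0.004],0]
    - [[0,0,-0.005],0]
    - [[0,0,-0.006],0]
    - [[0,0,-0.006],0]

```text
t: 6.25
tcp_pos: [0.5444, -0.0864, 0.0785]
orientation: [3.12, -0.365, -0.0]
force: [1.3, -0.4, -4.3]
gripper_width: 0.0242
gripper_force: 34.6
```

carry_out:
  series:
    - [[0,0,-0.001],0]
    - [[0,0,-0.002],0]
    - [[0,0,-0.002],0]

```text
t: 6.5
tcp_pos: [0.5443, -0.0864, 0.0798]
orientation: [-3.12, 0.365, 0.0]
force: [1.8, 0.4, -4.4]
gripper_width: 0.0245
gripper_force: 34.6
```

carry_out:
  series:
    - [[0,0,-0.001],0]
    - [[0,0,-0.002],0]
    - [[0,0,-0.002],0]

```text
t: 6.75
tcp_pos: [0.5444, -0.0864, 0.0809]
orientation: [-3.12, 0.365, -0.0]
force: [2.8, 0.3, -4.7]
gripper_width: 0.0246
gripper_force: 34.6
```

carry_out:
  series:
    - [[0,0,-0.001],0]
    - [[0,0,-0.002],0]
    - [[0,0,-0.002],0]

```text
t: 7.0
tcp_pos: [0.5443, -0.0864, 0.0819]
orientation: [-3.12, 0.365, 0.0]
force: [1.5, -0.5, -5.0]
gripper_width: 0.0244
gripper_force: 34.6
```

carry_out:
  series:
    - [[0,0,-0.001],0]
    - [[0,0,-0.002],0]
    - [[0,0,-0.002],0]

```text
t: 7.25
tcp_pos: [0.5444, -0.0864, 0.0829]
orientation: [-3.12, 0.365, -0.0]
force: [2.6, 0.4, -5.5]
gripper_width: 0.0244
gripper_force: 34.6
```

carry_out:
  series:
    - [[0,0,-0.001],0]
    - [[0,0,-0.002],0]
    - [[0,0,-0.002],0]

```text
t: 7.5
tcp_pos: [0.5444, -0.0864, 0.0839]
orientation: [-3.12, 0.365, 0.0]
force: [2.0, 0.4, -5.0]
gripper_width: 0.0241
gripper_force: 34.7
```

```bash
python3 - <<'E'
from h import *
b=viewer.camera('side')[170:290,220:360,::-1]
cv2.imwrite('pics/c4.png',cv2.resize(b,(700,600),interpolation=2))
o=sensors.get_obs();print(o['tcp_pos'],o['force'].round(2),o['t'])
E
```

```text
[ 0.54433624 -0.08638896  0.08384507] [ 2.09  0.03 -4.54] 7.55
```

View pics/c4.png

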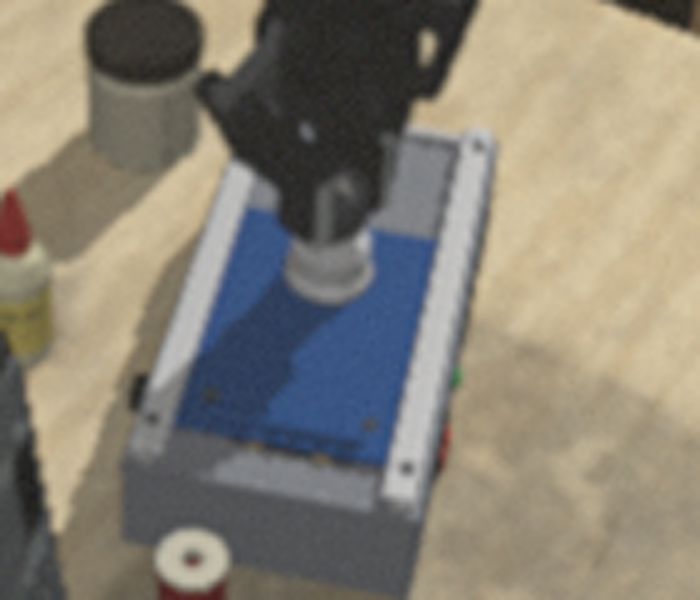

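The fingers hold the knob and the pull is about 5 N, which fits the spring. The boss top shows at (328,255) and the screw has not reached its stop yet, so I'll keep pulling.

carry_out:
  series:
    - [[0,0,-0.001],0]
    - [[0,0,-0.002],0]
    - [[0,0,-0.002],0]

```text
t: 7.8
tcp_pos: [0.5443, -0.0864, 0.0848]
orientation: [-3.12, 0.365, 0.0]
force: [1.5, 1.0, -5.3]
gripper_width: 0.0242
gripper_force: 34.7
```

carry_out:
  series:
    - [[0,0,-0.001],0]
    - [[0,0,-0.002],0]
    - [[0,0,-0.002],0]

```text
t: 8.05
tcp_pos: [0.5443, -0.0864, 0.0858]
orientation: [-3.12, 0.365, 0.0]
force: [2.5, 0.9, -6.4]
gripper_width: 0.0243
gripper_force: 34.7
```

carry_out:
  series:
    - [[0,0,-0.001],0]
    - [[0,0,-0.002],0]
    - [[0,0,-0.002],0]

```text
t: 8.3
tcp_pos: [0.5443, -0.0864, 0.0865]
orientation: [3.12, -0.365, -0.0]
force: [3.9, -0.0, -8.4]
gripper_width: 0.0244
gripper_force: 34.9
```

carry_out:
  series:
    - [[0,0,-0.001],0]
    - [[0,0,-0.001],0]
    - [[0,0,-0.001],0]

```text
t: 8.55
tcp_pos: [0.5443, -0.0864, 0.0868]
orientation: [3.12, -0.365, -0.0]
force: [3.2, 0.0, -12.6]
gripper_width: 0.0243
gripper_force: 35.0
```

The firm stop is met at TCP z ≈ 0.0865, about 10.4 mm of pull. I'll ease off slightly and start turning anticlockwise.

carry_out:
  series:
    - [[0,0,0.0005],-0.016]
    - [[0,0,0.0005],-0.032]
    - [[0,0,0.0005],-0.048]
    - [[0,0,0.0005],-0.064]
    - [[0,0,0.0005],-0.064]

```text
t: 8.97
tcp_pos: [0.5443, -0.0866, 0.0868]
orientation: [3.141, -0.049, -0.0]
force: [4.1, -0.3, -11.1]
gripper_width: 0.0243
gripper_force: 35.1
```

carry_out:
  series:
    - [[0,0,0],-0.016]
    - [[0,0,0],-0.032]
    - [[0,0,0],-0.032]

```text
t: 9.22
tcp_pos: [0.5443, -0.0867, 0.0868]
orientation: [3.14, 0.108, -0.0]
force: [3.8, -0.3, -11.9]
gripper_width: 0.0241
gripper_force: 35.1
```

carry_out:
  series:
    - [[0,0,0],-0.016]
    - [[0,0,0],-0.032]
    - [[0,0,0],-0.032]

```text
t: 9.47
tcp_pos: [0.5443, -0.0868, 0.087]
orientation: [3.13, 0.264, -0.0]
force: [4.6, 0.2, -10.7]
gripper_width: 0.0245
gripper_force: 35.6
```

carry_out:
  series:
    - [[0,0,0],-0.016]
    - [[0,0,0],-0.032]
    - [[0,0,0],-0.032]

```text
t: 9.72
tcp_pos: [0.5443, -0.0868, 0.0869]
orientation: [3.113, 0.42, -0.0]
force: [3.9, -0.6, -12.0]
gripper_width: 0.0245
gripper_force: 35.3
```

```bash
python3 -c "
from h import *
o=sensors.get_obs();print(o['tcp_pos'],o['force'].round(2),o['torque'].round(3),o['q'].round(2))"
```

```text
[ 0.54432677 -0.08682699  0.08687224] [  3.89  -0.57 -12.  ] [ 0.042 -0.96   0.063] [-0.33  0.49  0.63  1.73 -0.33  1.03 -0.89]
```

carry_out:
  series:
    - [[0,0,0],-0.016]
    - [[0,0,0],-0.032]
    - [[0,0,0],-0.032]

```text
t: 9.97
tcp_pos: [0.5444, -0.0869, 0.0869]
orientation: [3.088, 0.575, 0.0]
force: [5.3, -0.6, -13.1]
gripper_width: 0.0244
gripper_force: 35.3
```

carry_out:
  series:
    - [[0,0,0],-0.016]
    - [[0,0,0],-0.032]
    - [[0,0,0],-0.032]

```text
t: 10.22
tcp_pos: [0.5444, -0.087, 0.087]
orientation: [3.055, 0.729, -0.0]
force: [4.1, -0.4, -11.5]
gripper_width: 0.0246
gripper_force: 35.3
```

carry_out:
  series:
    - [[0,0,0],-0.016]
    - [[0,0,0],-0.032]
    - [[0,0,0],-0.032]

```text
t: 10.47
tcp_pos: [0.5444, -0.0871, 0.0871]
orientation: [3.015, 0.881, 0.0]
force: [3.8, -0.5, -11.3]
gripper_width: 0.0244
gripper_force: 35.3
```

carry_out:
  series:
    - [[0,0,0],-0.016]
    - [[0,0,0],-0.032]
    - [[0,0,0],-0.032]

```text
t: 10.72
tcp_pos: [0.5445, -0.0871, 0.0872]
orientation: [2.967, 1.031, 0.0]
force: [3.9, -1.2, -11.0]
gripper_width: 0.0246
gripper_force: 35.5
```

```bash
python3 -c "
from h import *
o=sensors.get_obs();print(o['tcp_pos'],o['force'].round(2),o['torque'].round(3),o['q'].round(2))"
```

```text
[ 0.54449255 -0.08714359  0.08723536] [  3.87  -1.22 -11.  ] [-0.307 -0.927  0.041] [-0.27  0.47  0.53  1.72 -0.28  1.02 -0.54]
```

carry_out:
  series:
    - [[0,0,0],-0.016]
    - [[0,0,0],-0.032]
    - [[0,0,0],-0.032]

```text
t: 10.97
tcp_pos: [0.5445, -0.0872, 0.0874]
orientation: [2.911, 1.179, 0.0]
force: [3.9, -1.6, -10.2]
gripper_width: 0.0243
gripper_force: 35.6
```

carry_out:
  series:
    - [[0,0,0],-0.016]
    - [[0,0,0],-0.032]
    - [[0,0,0],-0.032]

```text
t: 11.22
tcp_pos: [0.5446, -0.0873, 0.0877]
orientation: [2.848, 1.323, 0.001]
force: [3.3, -1.1, -7.1]
gripper_width: 0.0241
gripper_force: 35.7
```

The force is falling and z is rising, so the thread has caught. I'll follow it at 5 mm/rad.

carry_out:
  series:
    - [[0,0,-0.0005],-0.016]
    - [[0,0,-0.001],-0.032]
    - [[0,0,-0.0015],-0.048]
    - [[0,0,-0.002],-0.064]
    - [[0,0,-0.002],-0.064]

```text
t: 11.63
tcp_pos: [0.5448, -0.0874, 0.0886]
orientation: [2.701, 1.602, 0.001]
force: [4.2, -2.2, -8.0]
gripper_width: 0.0244
gripper_force: 35.8
```

carry_out:
  series:
    - [[0,0,-0.0005],-0.016]
    - [[0,0,-0.001],-0.032]
    - [[0,0,-0.0015],-0.048]
    - [[0,0,-0.002],-0.064]
    - [[0,0,-0.002],-0.064]

```text
t: 12.05
tcp_pos: [0.545, -0.0875, 0.0896]
orientation: [2.526, 1.865, 0.001]
force: [4.6, -2.3, -7.2]
gripper_width: 0.024
gripper_force: 35.8
```

carry_out:
  series:
    - [[0,0,-0.0005],-0.016]
    - [[0,0,-0.001],-0.032]
    - [[0,0,-0.0015],-0.048]
    - [[0,0,-0.002],-0.064]
    - [[0,0,-0.0025],-0.08]
    - [[0,0,-0.003],-0.096]
    - [[0,0,-0.0035],-0.112]
    - [[0,0,-0.004],-0.128]
    - [[0,0,-0.004],-0.128]

```text
t: 12.8
tcp_pos: [0.5453, -0.0875, 0.0916]
orientation: [2.102, 2.331, 0.001]
force: [5.3, -2.2, -8.7]
gripper_width: 0.0241
gripper_force: 35.8
```

```bash
python3 -c "
from h import *
o=sensors.get_obs();print(o['tcp_pos'],o['force'].round(2),o['torque'].round(3),o['q'].round(2))"
```

```text
[ 0.54534348 -0.08750603  0.09160707] [ 5.33 -2.23 -8.66] [-0.506 -1.117 -0.036] [-0.1   0.44  0.31  1.71 -0.15  1.01  0.36]
```

carry_out:
  series:
    - [[0,0,-0.0005],-0.016]
    - [[0,0,-0.001],-0.032]
    - [[0,0,-0.0015],-0.048]
    - [[0,0,-0.002],-0.064]
    - [[0,0,-0.0025],-0.08]
    - [[0,0,-0.003],-0.096]
    - [[0,0,-0.0035],-0.112]
    - [[0,0,-0.004],-0.128]
    - [[0,0,-0.004],-0.128]

```text
t: 13.55
tcp_pos: [0.5457, -0.0874, 0.0937]
orientation: [1.594, 2.704, 0.001]
force: [5.4, -1.9, -7.0]
gripper_width: 0.0242
gripper_force: 35.7
```

```bash
python3 -c "
from h import *
o=sensors.get_obs();print(o['tcp_pos'],o['force'].round(2),o['torque'].round(3),o['q'].round(2))"
```

```text
[ 0.54573652 -0.0874196   0.09365327] [ 5.4  -1.89 -6.98] [-0.442 -1.22   0.059] [-0.04  0.43  0.22  1.71 -0.11  1.01  0.73]
```

carry_out:
  series:
    - [[0,0,-0.0005],-0.016]
    - [[0,0,-0.001],-0.032]
    - [[0,0,-0.0015],-0.048]
    - [[0,0,-0.002],-0.064]
    - [[0,0,-0.0025],-0.08]
    - [[0,0,-0.003],-0.096]
    - [[0,0,-0.0035],-0.112]
    - [[0,0,-0.004],-0.128]
    - [[0,0,-0.004],-0.128]

```text
t: 14.3
tcp_pos: [0.546, -0.0872, 0.0956]
orientation: [1.021, 2.967, 0.0]
force: [6.4, -1.4, -7.9]
gripper_width: 0.0241
gripper_force: 35.7
```

carry_out:
  series:
    - [[0,0,-0.0005],-0.016]
    - [[0,0,-0.001],-0.032]
    - [[0,0,-0.0015],-0.048]
    - [[0,0,-0.002],-0.064]
    - [[0,0,-0.0025],-0.08]
    - [[0,0,-0.003],-0.096]
    - [[0,0,-0.003],-0.096]

```text
t: 14.88
tcp_pos: [0.5462, -0.0869, 0.0971]
orientation: [0.564, 3.087, 0.0]
force: [6.5, -0.6, -8.3]
gripper_width: 0.0245
gripper_force: 35.6
```

```bash
python3 -c "
from h import *
o=sensors.get_obs();print(o['tcp_pos'],o['force'].round(2),o['torque'].round(3),o['q'].round(2))"
```

```text
[ 0.54616215 -0.08690905  0.09711544] [ 6.51 -0.59 -8.31] [-0.228 -1.418 -0.059] [ 0.07  0.42  0.07  1.7  -0.03  1.02  1.37]
```

carry_out:
  series:
    - [[0,0,-0.0005],-0.016]
    - [[0,0,-0.001],-0.032]
    - [[0,0,-0.0015],-0.048]
    - [[0,0,-0.002],-0.064]
    - [[0,0,-0.0025],-0.08]
    - [[0,0,-0.0025],-0.08]

```text
t: 15.38
tcp_pos: [0.5462, -0.0867, 0.0983]
orientation: [0.172, 3.133, -0.0]
force: [7.3, -0.4, -9.2]
gripper_width: 0.024
gripper_force: 35.7
```

```bash
python3 -c "
from h import *
o=sensors.get_obs();print(o['tcp_pos'],o['force'].round(2),o['torque'].round(3),o['q'].round(3))"
```

```text
[ 0.54618739 -0.08665894  0.09832777] [ 7.31 -0.35 -9.22] [-0.101 -1.545  0.021] [ 0.112  0.423  0.019  1.696 -0.009  1.018  1.595]
```

carry_out:
  series:
    - [[0,0,-0.0005],-0.016]
    - [[0,0,-0.001],-0.032]
    - [[0,0,-0.001],-0.032]

```text
t: 15.63
tcp_pos: [0.5462, -0.0866, 0.0989]
orientation: [0.015, 3.138, -0.0]
force: [6.8, -0.7, -8.5]
gripper_width: 0.0246
gripper_force: 35.7
```

```bash
python3 -c "
from h import *
o=sensors.get_obs();print(o['tcp_pos'],o['force'].round(2),o['torque'].round(3),o['q'].round(3))"
```

```text
[ 0.54621607 -0.0865881   0.09891348] [ 6.83 -0.68 -8.5 ] [-0.06  -1.469  0.069] [ 1.280e-01  4.230e-01 -2.000e-03  1.695e+00  1.000e-03  1.020e+00
  1.687e+00]
```

Total 3.35 rad so far and a climb of 12.3 mm. I'll go on in small steps, watching the torque.

carry_out:
  series:
    - [[0,0,-0.0005],-0.016]
    - [[0,0,-0.001],-0.032]
    - [[0,0,-0.001],-0.032]

```text
t: 15.88
tcp_pos: [0.5452, -0.0865, 0.0991]
orientation: [-0.141, 3.137, 0.0]
force: [5.9, -0.8, -7.4]
gripper_width: 0.0244
gripper_force: 35.7
```

```bash
python3 -c "
from h import *
o=sensors.get_obs();print(o['tcp_pos'],o['force'].round(2),o['torque'].round(3),o['q'].round(3))"
```

```text
[ 0.54522699 -0.08650071  0.09908678] [ 5.85 -0.83 -7.4 ] [ 0.052 -1.215 -0.188] [ 0.144  0.423 -0.023  1.694  0.01   1.023  1.779]
```

carry_out:
  series:
    - [[0,0,-0.0005],-0.016]
    - [[0,0,-0.0005],-0.016]

```text
t: 16.05
tcp_pos: [0.5446, -0.0866, 0.0991]
orientation: [-0.22, 3.133, 0.0]
force: [4.5, 0.2, -8.1]
gripper_width: 0.0244
gripper_force: 36.6
```

```bash
python3 -c "
from h import *
o=sensors.get_obs();print(o['tcp_pos'],o['force'].round(2),o['torque'].round(3),o['q'].round(3))"
```

```text
[ 0.54458527 -0.08657407  0.09913174] [ 4.51  0.19 -8.08] [-0.062 -1.015 -0.147] [ 0.152  0.423 -0.033  1.694  0.016  1.024  1.825]
```

Torque has jumped to about -0.19 Nm and z has stopped rising, so this is the turning stop and the screw is parked. I'll relieve the twist slightly and slide half way.

carry_out:
  series:
    - [[0,0,0],0.008]
    - [[0,0,0],0.008]
    - [[-0.001,-0.006,0],0.008]
    - [[-0.003,-0.015,0],0.008]
    - [[-0.005,-0.025,0],0.008]
    - [[-0.007,-0.036,0],0.008]
    - [[-0.009,-0.047,0],0.008]
    - [[-0.012,-0.058,0],0.008]
    - [[-0.014,-0.069,0],0.008]
    - [[-0.014,-0.069,0],0.008]

```text
t: 16.88
tcp_pos: [0.5565, -0.1206, 0.0988]
orientation: [-0.185, 3.136, -0.0]
force: [4.2, 1.9, -8.7]
gripper_width: 0.0243
gripper_force: 36.4
```

```bash
python3 - <<'E'
from h import *
b=viewer.camera('side')[140:290,210:370,::-1]
cv2.imwrite('pics/c5.png',cv2.resize(b,(640,600),interpolation=2))
o=sensors.get_obs();print(o['tcp_pos'],o['orientation'],o['force'].round(2),o['torque'].round(3),o['t'])
E
```

```text
[ 0.55651084 -0.12063417  0.09889055] [-1.85250349e-01  3.13579742e+00 -1.23882167e-03] [ 4.1   1.55 -7.02] [ 0.393 -0.841 -0.002] 16.9333
```

View pics/c5.png

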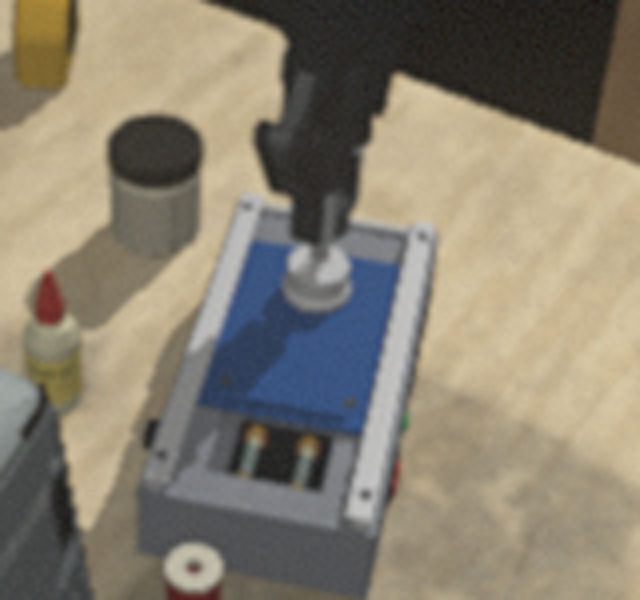

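The cover is half open, the fuses show at (255,455) and (308,465), and the screw is standing raised. I'll go on to the stop.

carry_out:
  series:
    - [[-0.002,-0.01,0],0]
    - [[-0.005,-0.021,0],0]
    - [[-0.007,-0.032,0],0]
    - [[-0.009,-0.042,0],0]
    - [[-0.012,-0.053,0],0]
    - [[-0.014,-0.063,0],0]
    - [[-0.014,-0.063,0],0]

```text
t: 17.52
tcp_pos: [0.5676, -0.1521, 0.0991]
orientation: [-0.184, 3.135, -0.003]
force: [4.7, 0.4, -8.6]
gripper_width: 0.0243
gripper_force: 36.4
```

carry_out:
  series:
    - [[-0.001,-0.003,0],0]
    - [[-0.001,-0.006,0],0]
    - [[-0.001,-0.006,0],0]

```text
t: 17.77
tcp_pos: [0.5678, -0.1527, 0.099]
orientation: [0.187, -3.136, -0.001]
force: [4.0, 3.2, -7.3]
gripper_width: 0.024
gripper_force: 36.5
```

carry_out:
  series:
    - [[0,-0.002,0],0]
    - [[-0.001,-0.004,0],0]
    - [[-0.001,-0.004,0],0]

```text
t: 18.02
tcp_pos: [0.5678, -0.1528, 0.0987]
orientation: [0.189, -3.134, -0.005]
force: [2.1, 5.9, -8.2]
gripper_width: 0.0243
gripper_force: 36.5
```

The cover is at its stop after 70 mm, with force rising to 6 N. I'll ease off, release and go straight up.

carry_out:
  series:
    - [[0,0.002,0.001],0]
    - [[0,0.002,0.001],0]

```text
t: 18.18
tcp_pos: [0.5678, -0.1528, 0.0983]
orientation: [0.188, -3.135, -0.002]
force: [3.0, 5.2, -8.7]
gripper_width: 0.0241
gripper_force: 36.5
```

carry_out:
  series:
    - [[0,0,0],0]
    - [[0,0,0],0]
    - [[0,0,0],0]
    - [[0,0,0],0]
    - [[0,0,0],0]
    - [[0,0,0],0]
    - [[0,0,0],0]
    - [[0,0,0],0]
    - [[0,0,0],0]
    - [[0,0,-0.01],0]
    - [[0,0,-0.03],0]
    - [[0,0,-0.06],0]
    - [[0,0,-0.1],0]
    - [[0,0,-0.15],0]
    - [[0,0,-0.2],0]
    - [[0,0,-0.25],0]
    - [[0,0,-0.3],0]
    - [[0,0,-0.3],0]
    - [[0,0,-0.3],0]
  grip: 0

```text
t: 19.77
tcp_pos: [0.5698, -0.1542, 0.2517]
orientation: [-0.187, 3.13, -0.003]
force: [-0.6, -0.0, -1.7]
gripper_width: 0.0854
gripper_force: 0.0
```

```bash
python3 - <<'E'
from h import *
b=viewer.camera('side')[140:290,190:350,::-1]
cv2.imwrite('pics/c6.png',cv2.resize(b,(640,600),interpolation=2))
o=sensors.get_obs();print(o['tcp_pos'],o['force'].round(2),o['t'])
for z in (.0935,.1165): print(((proj('side',(.5678,-.1528,z))-[190,140])*4).round())
E
```

```text
[ 0.56871288 -0.15396748  0.2497346 ] [ 0.12  0.92 -0.25] 19.8167
[414. 189.]
[417. 153.]
```

View pics/c6.png

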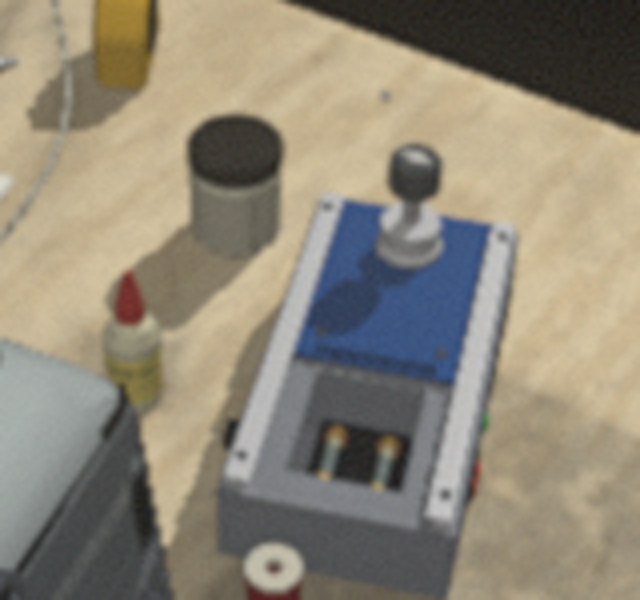

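The knob stands raised, its top at (414,155) where z ≈ 0.1165 projects. The cover is fully back, the fuse bay is open, and the bottle, spool and jar have not moved.

```bash
python3 -c "
from cell import bot
print(bot.finish_job())"
```

```text
the job is handed in; nothing more can be done
None
```

The job is handed in: the screw is unscrewed to its turning stop and stays parked, the cover is slid the full 70 mm open and let go, and the bottle, spool and jar stand where they were. Pulling stayed under about 13 N, but at the turning stop the torque briefly read 0.19 Nm; taken over the 5 mm/rad lead that could be more than 20 N on the thread, so I can't rule out a brief strain there.

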